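Lock the ink jar's collar after class

ROBOT

A 6-joint arm with a two-finger parallel gripper is mounted at the origin on the work surface. World frame = base frame: x ahead of the robot, y to its left, z up, the work surface at z = 0. Lengths are in mm, angles in rad, forces in N, time in s.
With the tool pointing down it reaches from about 350 to 775 mm from the base axis. Payload 7.3 kg.
Tool frame: the origin (TCP) lies between the finger pads, 19 mm behind the fingertips; this is the grasp point; z points along the fingers, y is the line along which they close (so a half turn about z gives the same grasp; the last joint's range is limited). The gripper opens to 92 mm and grips with 3 to 60 N. Pads are 19 mm wide; open, the fingers measure 130 mm over their backs; the gripper's body (75 mm by 190 mm) begins 47 mm behind the grasp point.
Start: joints at [-1.293, 0.342, 1.524, -0, 1.275, -0.146], TCP at [215.918, -478.563, 245.541] pointing down, gripper open.
Joint ranges: [-2.53, 2.53], [-0.77, 2.02], [0.04, 2.7], [-1, 4.14], [0.28, 2.66], [-3.11, 3.11]. Speed limits (rad/s): [2.57, 2.57, 3.14, 3.14, 3.14, 3.14].

INTERFACE

Orientations are given as [roll, pitch, yaw] about the fixed x, y, z axes, in that order (R = Rz(yaw) Ry(pitch) Rx(roll)).
In Python, from plant import bot gives the robot as it stands. The module is installed in compiled form; this text tells all that it offers.
- The arm moves only by the shell command python3 -m handwheel 'ROWS'. ROWS is JSON, a list of rows, each an object of numbers: "claw": the finger opening in mm, from 0 to 91.8; "dx", "dy", "dz": the shift along the tool's x, y, z in mm; "rx", "ry", "rz": the turn, a rotation vector about the tool's x, y, z in rad. A call has 1 to 10 rows; each row shifts and turns the commanded pose from where the row before left it, along the tool's axes as they then stand; what a row does not reach is not made up. A row lasts 1/10 s, in which the tool goes at most 50 mm and 8.59 degrees, less where a joint would pass 70% of its speed; a pose out of reach is approached as far as the arm can. A call is refused whole if a number of a shift passes 50 or a number of a turn 0.15, either way. A call with a gripper value outside its range is refused whole. The fingers move at their own pace and stop on an object; the grip force is fixed at half the most. Time passes only in rows, so rows that do not move let the fingers close. It gives the time, the measured TCP pose, the force and the opening at its end, in the units of the state.
- bot.get_obs(): the state, without advancing time (a new reading comes with each control period).
- bot.capture(name): name is "scene" or "top" or "wrist"; returns a dict with "frame" (384x512x3 uint8, red, green, blue), "camera_matrix" (3x3 intrinsics, pixels), "k1" (the pictures are not rectified: a ray, as slopes to the right and down, at radius r is drawn at 1 + k1 r^2 times it, then the intrinsics apply), "view" (4x4, takes a point from world to camera coordinates); the wrist camera has in their place "mount" (4x4, takes a point from camera to tool coordinates, whose origin is the TCP and whose axes are the flange's). Camera axes: x right, y down, z forward; pixel columns grow to the right and rows downward; lengths in mm; the calibration is good to about 2 mm. A picture is of the moment at which its call begins: read the wrist's pose just before it. There is no depth.
- bot.close_job(): hands the job in, once; it reports no verdict.
The state is a dict: "time": time; "joint_positions": joint angles; "dq": joint speeds; "tau": joint torques, N m; "tool_pos": TCP position; "tcp_rot": TCP orientation; "contact_force": force on the tool from outside, world axes, zero at the start; "moment": the same for the moment, N m; "grip_width": finger opening in mm.
Only numpy, scipy, OpenCV 4.12 (cv2) and the standard library are available. Lean on these libraries where they do the work, as an engineer would, in place of code of your own. Each camera call takes 0.05 s, during which the arm holds its last target. There are 200 camera calls.

TASK

Class is over: lock the big ink jar in the sloping pine stand. Turn its black collar clockwise (seen from above) by its tab until the tab points straight at the long steel bar on the board, then let go; leave the other things around the stand where they are.

Things in the scene. Friction and masses are not known exactly. Their poses are not given: they have to be found in the camera images.
- stand: Pine ink stand, fixed to the table, 300 mm wide along its y. Origin on the table top, plumb under the collar's pivot; x level, pointing from the low front to the high back; z up. Its sloping deck runs from x = -0.13 (low front edge) to x = +0.07 (high back edge). Nothing of the stand lies in front of the deck.
- rail (a point): Middle of the axis of the stand's fixed round brush rail: 18 mm thick, 360 mm long, level, along the stand's y, 303 mm above the table, at x = -0.045 of the stand, on two posts (22 x 16 mm) at y = +-0.160. It hangs over the tab, so a tool pointing straight down cannot reach the tab: come from the front with the tool leaning square to the deck (30 degrees).
- pivot (a point): Where the collar's turning axis meets the deck's top face, 110 mm above the table. Deck frame, not turning with the collar: z square to the deck, tipped 30 degrees from vertical towards the front; x up the slope; y across. Deck: x -0.148 to +0.078, y +-0.15, 16 mm thick. The collar, a black ribbed ring with a steel cap, is 100 mm across and stands 6 to 29 mm above the deck.
- tab (a point): Middle of the top edge of the collar's black tab, 75 mm from the turning axis, 46 mm above the deck; frame turns with the collar: x outward along the tab, z square to the deck. The tab is an upright fin 14 mm thick (along this y), from the ring out to 95 mm from the axis, 6 to 46 mm above the deck, free on both sides and beyond its end. Nothing else on the collar is higher.
- locked_bar (a point): Middle of the long steel bar let into the deck, the locked mark: dark, 44 x 14 mm, pointing at the pivot, its middle 121 mm from it, 0.7 rad from straight down the slope towards the +y side. Frame parallel to point pivot's. The round steel stud, 16 mm across, at 0.7 rad on the -y side is the open mark.
- collar (a joint): Turn of the collar in rad, growing clockwise seen from above: 0 = open stop, tab at the round stud; 0.7 = tab straight down the slope; 1.40 = tab pointing at the middle of the locked bar; it can be turned past the bar, to a stop at 1.8. Stiff by friction (about 0.2 N m, 3 N at the tab), no spring: it stays where it is left.
- ink_jar: Bystander: loose closed clear jar with black cap, 64 mm across, 85 mm tall, origin at the centre of its underside.
- tape_roll: Bystander: loose roll of blue tape lying flat, 96 mm across, 24 mm tall, origin at the centre of its underside.
- water_cup: Bystander: loose white cup, 76 mm across, 85 mm tall, origin at the centre of its underside.

How it is judged (in metres and radians):
At the end, for the whole second after the job is handed in: The collar is at rest with its tab pointing at the long steel bar, within 0.12 rad (7 degrees) of the bar's middle line (value of joint collar between 1.28 and 1.52 rad and velocity of joint collar between -0.05 and 0.05 rad/s); the robot touches nothing.
It fails at once if a bystander (jar, tape roll or cup) was shifted by more than 25 mm (distance of any of ink_jar, tape_roll, water_cup from where it was at the start of the episode above 0.025 m).
It also fails if it takes over 40 s, if anything falls off the work surface, if the arm or the gripper's body presses on something with over 40 N, if the wrist force passes 120 N, or if a joint passes its speed limit or range.

## Working session

There is one attempt and no reset: what is moved stays moved. The work goes in short steps, Python scripts to look and compute and a shell command to move; the robot and the scene stay as the last step left them, time stands still between calls to the robot, and variables do not carry over. Pictures are saved under pics/ and viewed, on a budget of 10 in all, crops included, one or two more only if the job needs it, and the job is handed in when it is done.

```bash
mkdir -p pics; python3 - <<'E'
from plant import bot
import cv2,numpy as np,pickle
print(bot.get_obs())
d={}
for n in("scene","top"):
    c=bot.capture(n);d[n]=c
    cv2.imwrite(f"pics/{n}0.png",c["frame"][...,::-1]);print(n,c["camera_matrix"],c["k1"],np.round(c["view"],4).tolist())
pickle.dump(d,open("c0.pkl","wb"))
E
```

```text
{'time': 0.0, 'joint_positions': array([-1.29298650e+00,  3.42686569e-01,  1.52505359e+00, -5.79469992e-05,
        1.27538874e+00, -1.46011739e-01]), 'dq': array([-0.00167342,  0.00048533,  0.0007593 , -0.00034149,  0.00123677,
        0.00034631]), 'tau': array([ 1.01483653e-03, -4.31233478e+01, -2.44216472e+01,  7.17783440e-02,
        5.60102658e-02, -1.20362083e-04]), 'tool_pos': array([ 215.79436489, -478.1659091 ,  244.8509425 ]), 'tcp_rot': array([-3.14006469e+00, -1.68692943e-04,  4.23838353e-01]), 'contact_force': array([0.52291719, 0.31403344, 0.35914362]), 'moment': array([ 0.03550126,  0.02754831, -0.01501685]), 'grip_width': 91.7185245227429}
scene [[484.42923775   0.         251.58123937]
 [  0.         484.42923775 188.95148552]
 [  0.           0.           1.        ]] -0.06527721623503653 [[-0.2957, 0.9552, 0.0143, 134.6851], [0.8049, 0.2571, -0.5349, -355.5245], [-0.5146, -0.1467, -0.8448, 1943.8021], [0.0, 0.0, 0.0, 1.0]]
top [[429.64188124   0.         254.41411915]
 [  0.         429.64188124 195.20281784]
 [  0.           0.           1.        ]] -0.13241867854400935 [[-0.0188, -0.9998, -0.0023, 65.897], [-0.9799, 0.0188, -0.1986, 596.3016], [0.1986, -0.0015, -0.9801, 1185.8423], [0.0, 0.0, 0.0, 1.0]]
```

View pics/scene0.png

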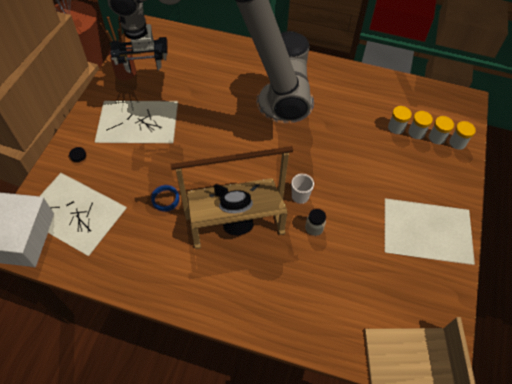

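View pics/top0.png

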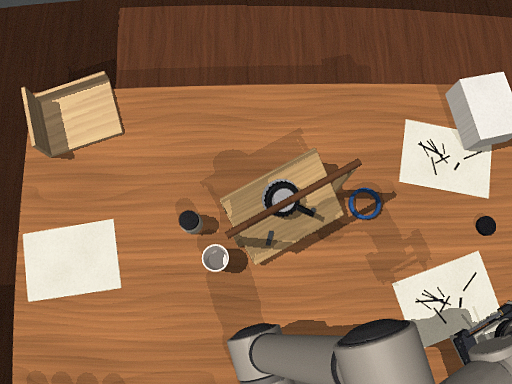

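Scene: the stand is at about (235,200), with the tape at (165,198), the cup at (302,188) and the jar at (316,222). Top: rail from (228,234) to (360,163), cap (283,200), tab towards (320,217), bar near (270,237). I'll enlarge the top view to measure.

```bash
cat >h.py <<'E'
import numpy as np,cv2,pickle
def ray(c,uv):
    K=c["camera_matrix"];n=cv2.undistortPoints(np.float64([[uv]]),K,np.array([c["k1"],0,0,0,0.]))[0,0]
    V=np.array(c["view"]);R,t=V[:3,:3],V[:3,3]
    return -R.T@t, R.T@np.array([n[0],n[1],1])
def onz(c,uv,z):
    o,d=ray(c,uv);return o+d*(z-o[2])/d[2]
def onplane(c,uv,p,n):
    o,d=ray(c,uv);return o+d*(n@(p-o))/(n@d)
def proj(c,P):
    V=np.array(c["view"]);q=V[:3,:3]@P+V[:3,3];s=q[:2]/q[2];s=s*(1+c["k1"]*(s@s));K=c["camera_matrix"]
    return K[:2,:2]@s+K[:2,2]
E
python3 - <<'E'
from h import *
d=pickle.load(open("c0.pkl","rb"));c=d["top"];f=c["frame"][...,::-1]
cv2.imwrite("pics/topcrop.png",cv2.resize(f[140:290,175:395],None,fx=3.6,fy=3.6,interpolation=cv2.INTER_CUBIC))
s=d["scene"]
a,b=onz(c,(228.5,234),303),onz(c,(360,163),303)
print("rail top",a,b,np.linalg.norm(a-b),(a+b)/2)
a,b=onz(s,(291,151.5),303),onz(s,(174,165.5),303)
print("rail scene",a,b,np.linalg.norm(a-b),(a+b)/2)
E
```

```text
rail top [458.90368367 115.80960139 303.        ] [ 621.46819276 -197.58268665  303.        ] 353.0466623763078 [540.18593821 -40.88654263 303.        ]
rail scene [467.00593655 120.92787476 303.        ] [ 619.13982784 -188.51933718  303.        ] 344.8221249487041 [543.07288219 -33.79573121 303.        ]
```

View pics/topcrop.png

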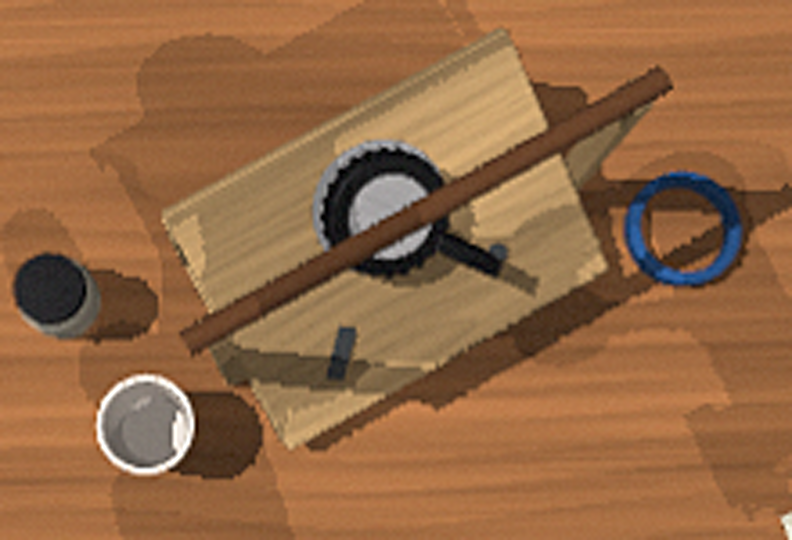

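The crop shows rail ends (190,340) and (664,82), front deck corners (290,447) and (610,270), bar middle (342,353) and tab end near (497,268). I'll fit the stand's x, y and yaw to these points and check the tab angle.

```bash
cat >>h.py <<'E'
c30,s30=np.cos(np.pi/6),.5
def stand(p):
    cy,sy=np.cos(p[2]),np.sin(p[2]);X=np.array([cy,sy,0]);Y=np.array([-sy,cy,0]);Z=np.array([0,0,1.])
    D=np.array([c30*X+s30*Z,Y,-s30*X+c30*Z]).T   # deck frame cols
    O=np.array([p[0],p[1],0]);return O,np.array([X,Y,Z]).T,O+110*Z,D
E
python3 - <<'E'
from h import *
from scipy.optimize import least_squares
d=pickle.load(open("c0.pkl","rb"));t,s=d["top"],d["scene"]
cr=lambda x,y:np.array([175+(x+.5)/3.6-.5,140+(y+.5)/3.6-.5])
ob=[("s",(-45,180,303),t,cr(190,340)),("s",(-45,-180,303),t,cr(664,82)),
("d",(-148,150,0),t,cr(290,447)),("d",(-148,-150,0),t,cr(610,270)),
("d",(-121*np.cos(.7),121*np.sin(.7),0),t,cr(342,353)),
("s",(-45,180,303),s,np.array((291,151.5))),("s",(-45,-180,303),s,np.array((173.5,165.5)))]
def res(p):
    O,S,P,D=stand(p)
    return np.concatenate([proj(c,(O+S@np.array(l) if k=="s" else P+D@np.array(l)))-uv for k,l,c,uv in ob])
r=least_squares(res,[581,-17,.47],x_scale=[1,1,.01],loss="soft_l1");p=r.x
print(p,np.round(res(p).reshape(-1,2),1).tolist());np.save("p.npy",p)
O,S,P,D=stand(p)
for uv in((445,238),(497,265)):
    q=D.T@(onplane(t,cr(*uv),P+46*D[:,2],D[:,2])-P);print("tab",q,"collar",.7+np.arctan2(q[1],-q[0]))
print("jar",onz(t,cr(52,292),85),"cup",onz(t,cr(146,425),85),"tape",onz(t,cr(685,230),24))
for n,z,uv in(("jar",85,cr(52,292)),("cup",85,cr(146,425)),("tape",24,cr(685,230))):print(n,S.T@(onz(t,uv,z)-O))
E
```

```text
[ 5.81690008e+02 -1.75186740e+01  4.78715806e-01] [[-1.4, -0.0], [1.0, -0.7], [-0.2, 0.8], [0.4, 0.6], [-0.4, -0.6], [0.9, -2.1], [-3.3, 0.7]]
tab [-29.64325388 -26.65160048  46.        ] collar -0.03230553325091734
tab [-70.19928908 -54.83158955  46.        ] collar 0.03689967366317182
jar [522.48213608 239.97093219  85.        ] cup [417.87579842 166.51652902  85.        ] tape [ 572.88841985 -276.25283979   24.        ]
jar [ 66.05779094 255.8179776   85.        ]
cup [-60.62547178 238.80662344  85.        ]
tape [-126.99541111 -225.59477397   24.        ]
```

```bash
cat >>h.py <<'E'
from scipy.spatial.transform import Rotation as Ro
def tgt(r,phi,zd,yaw=0.,p=None):
    """tool pose: TCP at radius r, collar value phi, height zd over deck; tool square to deck"""
    p=np.load("p.npy") if p is None else p
    O,S,P,D=stand(p);a=phi-.7
    R=D@np.diag([1,-1,-1.])@Ro.from_rotvec([0,0,-yaw]).as_matrix()
    return P+D@np.array([-r*np.cos(a),r*np.sin(a),zd]),R
def go(o,T):
    R0=Ro.from_euler("xyz",o["tcp_rot"]).as_matrix();P,R=T
    print("t",round(o["time"],2),"turn",np.round(Ro.from_matrix(R0.T@R).as_rotvec(),3),"then shift(final tool axes)",np.round(R.T@(P-o["tool_pos"]),1),"F",np.round(o["contact_force"],1),"w",round(o["grip_width"],1))
E
python3 - <<'E'
from h import *
from plant import bot
T=tgt(82,0.02,200);print(T[0]);go(bot.get_obs(),T)
E
```

```text
[ 467.67101006 -134.78344173  251.32459929]
t 0.1 turn [ 0.013  0.523 -0.054] then shift(final tool axes) [ 333.8 -188.8  185.3] F [-1.  -0.3  0. ] w 91.4
```

```bash
python3 -m handwheel '[{"ry":0.131,"rx":0.003,"rz":-0.013,"claw":46},{"ry":0.131,"rx":0.003,"rz":-0.013},{"ry":0.131,"rx":0.003,"rz":-0.013},{"ry":0.131,"rx":0.003,"rz":-0.013},{"dx":20,"dy":-11,"dz":11},{"dx":20,"dy":-11,"dz":11},{"dx":20,"dy":-11,"dz":11},{"dx":20,"dy":-11,"dz":11},{"dx":20,"dy":-11,"dz":11},{"dx":20,"dy":-11,"dz":11}]'
python3 -m handwheel '[{"dx":27,"dy":-15.5,"dz":15},{"dx":27,"dy":-15.5,"dz":15},{"dx":27,"dy":-15.5,"dz":15},{"dx":27,"dy":-15.5,"dz":15},{"dx":27,"dy":-15.5,"dz":15},{"dx":27,"dy":-15.5,"dz":15},{"dx":27,"dy":-15.5,"dz":15},{"dx":25,"dy":-14,"dz":14},{},{}]'
python3 - <<'E'
from h import *
from plant import bot
o=bot.get_obs();go(o,tgt(82,0.02,200))
c=bot.capture("wrist");pickle.dump((o,c),open("w1.pkl","wb"));print(c["camera_matrix"],c["k1"],np.round(c["mount"],3).tolist())
cv2.imwrite("pics/w1.png",c["frame"][...,::-1])
E
```

```text
t 0.1 turn [ 0.013  0.523 -0.054] then shift(final tool axes) [ 333.8 -188.8  185.3] F [-1.  -0.3  0. ] w 91.4
[[291.32945706   0.         257.69499664]
 [  0.         291.32945706 192.07581333]
 [  0.           0.           1.        ]] -0.04719124029560851 [[0.0, -0.966, -0.257, 68.053], [1.0, 0.0, 0.001, 0.719], [-0.001, -0.257, 0.966, -138.611], [0.0, 0.0, 0.0, 1.0]]invalid input at $[0]: expected keys claw, dx, dy, dz, rx, ry, rz
invalid input at $[0]: expected keys claw, dx, dy, dz, rx, ry, rz
```

View pics/w1.png

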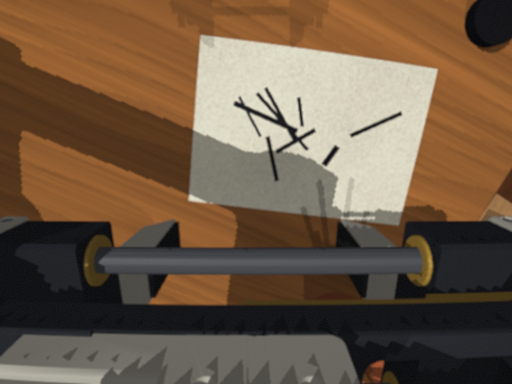

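The rows were refused because all keys are required, so nothing moved. The picture only shows paper under the start pose. I'll resend with full rows.

```bash
python3 -m handwheel '[{"claw":46,"dx":0,"dy":0,"dz":0,"rx":0.003,"ry":0.131,"rz":-0.013},{"claw":46,"dx":0,"dy":0,"dz":0,"rx":0.003,"ry":0.131,"rz":-0.013},{"claw":46,"dx":0,"dy":0,"dz":0,"rx":0.003,"ry":0.131,"rz":-0.013},{"claw":46,"dx":0,"dy":0,"dz":0,"rx":0.003,"ry":0.131,"rz":-0.013},{"claw":46,"dx":20,"dy":-11,"dz":11,"rx":0,"ry":0,"rz":0},{"claw":46,"dx":20,"dy":-11,"dz":11,"rx":0,"ry":0,"rz":0},{"claw":46,"dx":20,"dy":-11,"dz":11,"rx":0,"ry":0,"rz":0},{"claw":46,"dx":20,"dy":-11,"dz":11,"rx":0,"ry":0,"rz":0},{"claw":46,"dx":20,"dy":-11,"dz":11,"rx":0,"ry":0,"rz":0},{"claw":46,"dx":20,"dy":-11,"dz":11,"rx":0,"ry":0,"rz":0}]'
python3 - <<'E'
from h import *
from plant import bot
o=bot.get_obs();go(o,tgt(82,0.02,200))
E
```

```text
time: 1.15
tool_pos: [307.7, -356.2, 248.1]
tcp_rot: [3.14, -0.524, 0.477]
contact_force: [0.2, -1.4, -0.5]
grip_width: 46.1
t 1.15 turn [ 0.003 -0.    -0.001] then shift(final tool axes) [ 212.8 -122.8  119.2] F [ 0.2 -1.4 -0.5] w 46.1
```

```bash
python3 -m handwheel '[{"claw":46,"dx":27,"dy":-15.5,"dz":15,"rx":0,"ry":0,"rz":0},{"claw":46,"dx":27,"dy":-15.5,"dz":15,"rx":0,"ry":0,"rz":0},{"claw":46,"dx":27,"dy":-15.5,"dz":15,"rx":0,"ry":0,"rz":0},{"claw":46,"dx":27,"dy":-15.5,"dz":15,"rx":0,"ry":0,"rz":0},{"claw":46,"dx":27,"dy":-15.5,"dz":15,"rx":0,"ry":0,"rz":0},{"claw":46,"dx":27,"dy":-15.5,"dz":15,"rx":0,"ry":0,"rz":0},{"claw":46,"dx":27,"dy":-15.5,"dz":15,"rx":0,"ry":0,"rz":0},{"claw":46,"dx":22,"dy":-12,"dz":12,"rx":0,"ry":0,"rz":0},{"claw":46,"dx":0,"dy":0,"dz":0,"rx":0,"ry":0,"rz":0},{"claw":46,"dx":0,"dy":0,"dz":0,"rx":0,"ry":0,"rz":0}]'
python3 - <<'E'
from h import *
from plant import bot
o=bot.get_obs();go(o,tgt(82,0.02,200))
c=bot.capture("wrist");pickle.dump((o,c),open("w1.pkl","wb"))
cv2.imwrite("pics/w2.png",cv2.resize(c["frame"][...,::-1],None,fx=1.5,fy=1.5))
E
```

```text
time: 2.15
tool_pos: [466.3, -138.9, 252.2]
tcp_rot: [3.139, -0.524, 0.48]
contact_force: [0.1, 1.2, 0.1]
grip_width: 45.9
t 2.15 turn [ 0.002 -0.     0.001] then shift(final tool axes) [ 2.2 -3.   2.3] F [0.1 1.2 0.1] w 45.9
```

View pics/w2.png

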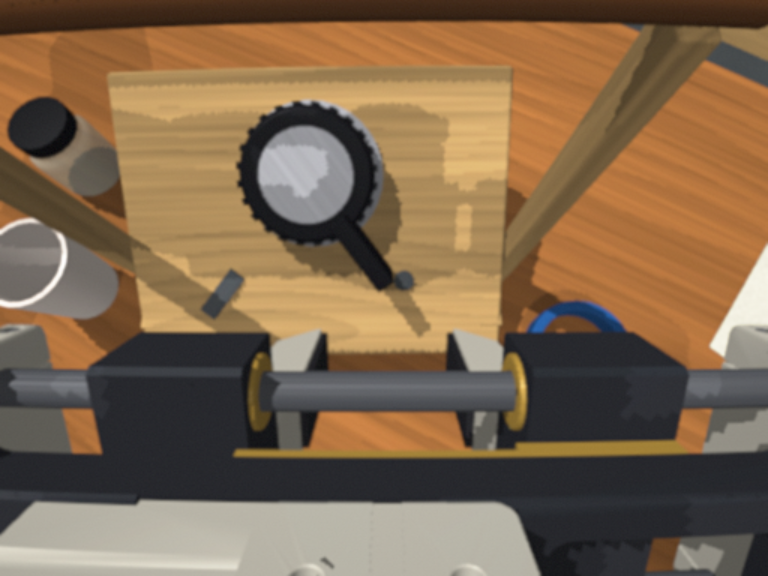

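The wrist view (1.5x) shows the cap centre at (306,174), the tab's outer end at (382,284), the stud at (404,281), the bar middle at (223,294) and the back deck corners at (109,73) and (512,67). I'll cast these onto the deck.

```bash
cat >>h.py <<'E'
def wcam(o,c):
    T=np.eye(4);T[:3,:3]=Ro.from_euler("xyz",o["tcp_rot"]).as_matrix();T[:3,3]=o["tool_pos"]
    return dict(c,view=np.linalg.inv(T@np.array(c["mount"])))
def deckpt(c,uv,z,p=None):
    O,S,P,D=stand(np.load("p.npy") if p is None else p)
    return D.T@(onplane(c,uv,P+z*D[:,2],D[:,2])-P)
E
python3 - <<'E'
from h import *
o,c=pickle.load(open("w1.pkl","rb"));c=wcam(o,c)
for n,uv,z,e in(("cap",(306,174),29,(0,0)),("tabend",(382,284),46,0),("stud",(404,281),0,(-92.5,-78)),("bar",(223,294),0,(-92.5,78)),("backL",(109,73),0,(78,150)),("backR",(512,67),0,(78,-150))):
    print(n,np.round(deckpt(c,np.array(uv)/1.5,z),1),e)
E
```

```text
cap [ 0.7  0.2 29. ] (0, 0)
tabend [-73.8 -52.7  46. ] 0
stud [-83.1 -70.1   0. ] (-92.5, -78)
bar [-94.1  77.5  -0. ] (-92.5, 78)
backL [ 74.4 148.3  -0. ] (78, 150)
backR [  76.7 -146.5   -0. ] (78, -150)
```

Pivot, bar and deck agree within about 4 mm, and the collar is at about 0.05. The plan is a 60 mm claw straddling the tab at deck (-63,-48), going down square to the deck to 50 mm, then sweeping straight across the slope. The -y finger pushes the tab.

```bash
python3 - <<'E'
from h import *
from plant import bot
go(bot.get_obs(),tgt(79.2,.049,50))
E
```

```text
t 2.2 turn [ 0.003  0.    -0.   ] then shift(final tool axes) [  3.4  -7.1 152.5] F [-0.8  0.6  0.2] w 46.1
```

```bash
python3 -m handwheel '[{"claw":60,"dx":3,"dy":-7,"dz":10,"rx":0,"ry":0,"rz":0},{"claw":60,"dx":0,"dy":0,"dz":20,"rx":0,"ry":0,"rz":0},{"claw":60,"dx":0,"dy":0,"dz":20,"rx":0,"ry":0,"rz":0},{"claw":60,"dx":0,"dy":0,"dz":20,"rx":0,"ry":0,"rz":0},{"claw":60,"dx":0,"dy":0,"dz":20,"rx":0,"ry":0,"rz":0},{"claw":60,"dx":0,"dy":0,"dz":20,"rx":0,"ry":0,"rz":0},{"claw":60,"dx":0,"dy":0,"dz":10,"rx":0,"ry":0,"rz":0},{"claw":60,"dx":0,"dy":0,"dz":0,"rx":0,"ry":0,"rz":0}]'
python3 - <<'E'
from h import *
from plant import bot
o=bot.get_obs();go(o,tgt(79.2,.049,50))
c=bot.capture("wrist");pickle.dump((o,c),open("w3.pkl","wb"))
cv2.imwrite("pics/w3.png",cv2.resize(c["frame"][...,::-1],None,fx=1.5,fy=1.5))
E
```

```text
time: 3.0
tool_pos: [518.5, -105.0, 148.8]
tcp_rot: [-3.141, -0.523, 0.476]
contact_force: [-0.1, 0.0, -0.0]
grip_width: 60.0
t 3.0 turn [ 0.001  0.001 -0.003] then shift(final tool axes) [ 1.  -0.5 31.8] F [-0.1  0.  -0. ] w 60.0
```

View pics/w3.png

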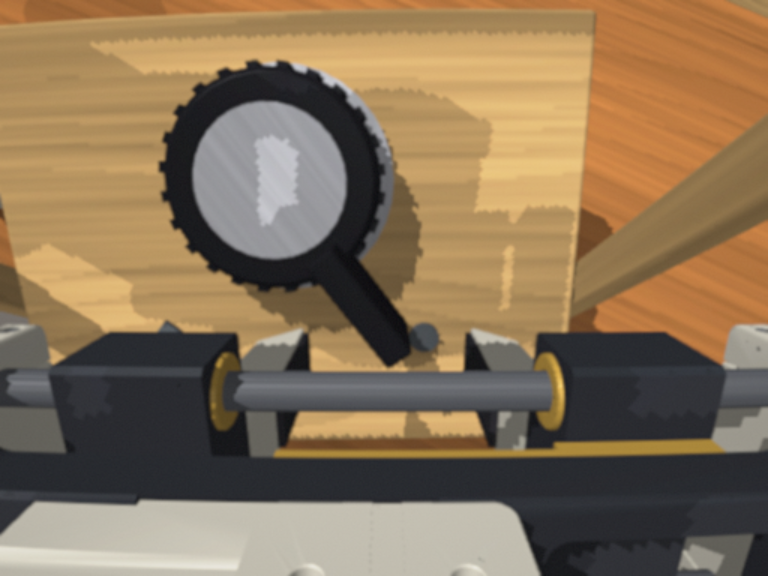

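The tab end at (398,350) lies midway between the fingers (305 to 470). I'll go down the last 32 mm and start the sweep, stopping short.

```bash
python3 -m handwheel '[{"claw":60,"dx":0.5,"dy":0,"dz":11,"rx":0,"ry":0,"rz":0},{"claw":60,"dx":0.5,"dy":0,"dz":11,"rx":0,"ry":0,"rz":0},{"claw":60,"dx":0,"dy":0,"dz":10,"rx":0,"ry":0,"rz":0},{"claw":60,"dx":0,"dy":0,"dz":0,"rx":0,"ry":0,"rz":0},{"claw":60,"dx":0,"dy":-7,"dz":0,"rx":0,"ry":0,"rz":0},{"claw":60,"dx":0,"dy":-7,"dz":0,"rx":0,"ry":0,"rz":0},{"claw":60,"dx":0,"dy":-7,"dz":0,"rx":0,"ry":0,"rz":0},{"claw":60,"dx":0,"dy":-7,"dz":0,"rx":0,"ry":0,"rz":0},{"claw":60,"dx":0,"dy":-7,"dz":0,"rx":0,"ry":0,"rz":0},{"claw":60,"dx":0,"dy":0,"dz":0,"rx":0,"ry":0,"rz":0}]'
python3 - <<'E'
from h import *
from plant import bot
go(bot.get_obs(),(tgt(63/np.cos(.7),1.4,50)))
E
```

```text
time: 4.05
tool_pos: [517.4, -65.0, 122.9]
tcp_rot: [3.139, -0.524, 0.478]
contact_force: [0.1, -0.5, 0.9]
grip_width: 60.0
t 4.05 turn [ 0.002 -0.001 -0.   ] then shift(final tool axes) [ -1.1 -65.6   0.6] F [ 0.1 -0.5  0.9] w 60.0
```

```bash
python3 -m handwheel '[{"claw":60,"dx":0,"dy":-7,"dz":0,"rx":0,"ry":0,"rz":0},{"claw":60,"dx":0,"dy":-7,"dz":0,"rx":0,"ry":0,"rz":0},{"claw":60,"dx":0,"dy":-7,"dz":0,"rx":0,"ry":0,"rz":0},{"claw":60,"dx":0,"dy":-7,"dz":0,"rx":0,"ry":0,"rz":0},{"claw":60,"dx":0,"dy":-7,"dz":0,"rx":0,"ry":0,"rz":0},{"claw":60,"dx":0,"dy":-7,"dz":0,"rx":0,"ry":0,"rz":0},{"claw":60,"dx":0,"dy":-7,"dz":0,"rx":0,"ry":0,"rz":0}]'
python3 -m handwheel '[{"claw":60,"dx":0,"dy":-6,"dz":0,"rx":0,"ry":0,"rz":0},{"claw":60,"dx":0,"dy":-5,"dz":0,"rx":0,"ry":0,"rz":0},{"claw":60,"dx":0,"dy":-4,"dz":0,"rx":0,"ry":0,"rz":0},{"claw":60,"dx":0,"dy":-4,"dz":0,"rx":0,"ry":0,"rz":0},{"claw":60,"dx":0,"dy":0,"dz":0,"rx":0,"ry":0,"rz":0}]'
python3 - <<'E'
from h import *
from plant import bot
o=bot.get_obs();go(o,tgt(63/np.cos(.7),1.4,50))
c=bot.capture("wrist");pickle.dump((o,c),open("w4.pkl","wb"))
cv2.imwrite("pics/w4.png",cv2.resize(c["frame"][...,::-1],None,fx=1.5,fy=1.5))
E
```

```text
time: 4.75
tool_pos: [494.9, -21.9, 122.4]
tcp_rot: [3.139, -0.524, 0.477]
contact_force: [0.5, -4.7, 0.1]
grip_width: 60.3
time: 5.25
tool_pos: [486.3, -4.8, 122.6]
tcp_rot: [3.14, -0.524, 0.478]
contact_force: [0.8, -2.0, 0.5]
grip_width: 59.9
t 5.25 turn [ 0.002 -0.    -0.   ] then shift(final tool axes) [-1.1  2.2  0.2] F [ 0.8 -2.   0.5] w 59.9
```

View pics/w4.png

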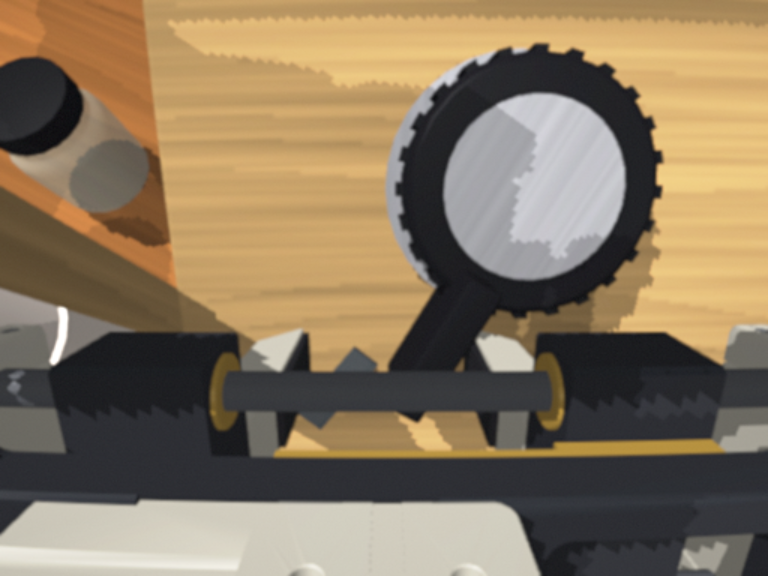

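The tab is now carried by the right finger and runs from (467,294) to (423,368). The bar shows at (340,388).

```bash
python3 - <<'E'
from h import *
o,c=pickle.load(open("w4.pkl","rb"));c=wcam(o,c)
print("cap",deckpt(c,np.array((535,187))/1.5,29))
L=[deckpt(c,np.array(u)/1.5,46) for u in((438,288),(390,366),(497,300),(455,370),(467,294),(423,368))]
for q in L:print(np.round(q,1),.7+np.arctan2(q[1],-q[0]))
for i in(0,2):v=L[i+1]-L[i];print("edge dir",.7+np.arctan2(v[1],-v[0]))
E
```

```text
cap [ 0.99797691  0.76667691 29.        ]
[-32.2  36.9  46. ] 1.5531438063364709
[-61.   53.2  46. ] 1.4164336526864125
[-36.5  16.5  46. ] 1.1236490093519431
[-62.7  29.8  46. ] 1.1442381298007622
[-34.3  26.9  46. ] 1.3646795665115405
[-61.8  41.3  46. ] 1.289252535699829
edge dir 1.2132969238087885
edge dir 1.172275130781156
```

```bash
python3 -m handwheel '[{"claw":60,"dx":0,"dy":-4,"dz":0,"rx":0,"ry":0,"rz":0},{"claw":60,"dx":0,"dy":-4,"dz":0,"rx":0,"ry":0,"rz":0},{"claw":60,"dx":0,"dy":-3,"dz":0,"rx":0,"ry":0,"rz":0},{"claw":60,"dx":0,"dy":0,"dz":0,"rx":0,"ry":0,"rz":0},{"claw":60,"dx":0,"dy":5,"dz":0,"rx":0,"ry":0,"rz":0},{"claw":60,"dx":0,"dy":2,"dz":0,"rx":0,"ry":0,"rz":0}]'
python3 -m handwheel '[{"claw":60,"dx":0,"dy":0,"dz":-15,"rx":0,"ry":0,"rz":0},{"claw":60,"dx":0,"dy":0,"dz":-25,"rx":0,"ry":0,"rz":0},{"claw":60,"dx":0,"dy":0,"dz":-30,"rx":0,"ry":0,"rz":0},{"claw":60,"dx":0,"dy":0,"dz":-30,"rx":0,"ry":0,"rz":0},{"claw":60,"dx":0,"dy":0,"dz":-30,"rx":0,"ry":0,"rz":0},{"claw":60,"dx":0,"dy":0,"dz":-10,"rx":0,"ry":0,"rz":0},{"claw":60,"dx":0,"dy":0,"dz":0,"rx":0,"ry":0,"rz":0}]'
python3 - <<'E'
from h import *
from plant import bot
o=bot.get_obs();go(o,tgt(63/np.cos(.7),1.4,50))
c=bot.capture("wrist");pickle.dump((o,c),open("w5.pkl","wb"))
cv2.imwrite("pics/w5.png",cv2.resize(c["frame"][...,::-1],None,fx=1.5,fy=1.5))
E
```

```text
time: 5.9
tool_pos: [484.6, -1.6, 122.3]
tcp_rot: [3.141, -0.524, 0.478]
contact_force: [0.6, -0.1, -0.2]
grip_width: 60.1
time: 6.6
tool_pos: [422.5, -34.3, 244.9]
tcp_rot: [3.137, -0.525, 0.478]
contact_force: [-0.4, 0.1, 0.5]
grip_width: 60.1
t 6.6 turn [ 0.005 -0.002 -0.   ] then shift(final tool axes) [ -1.4   5.4 141.4] F [-0.4  0.1  0.5] w 60.1
```

View pics/w5.png

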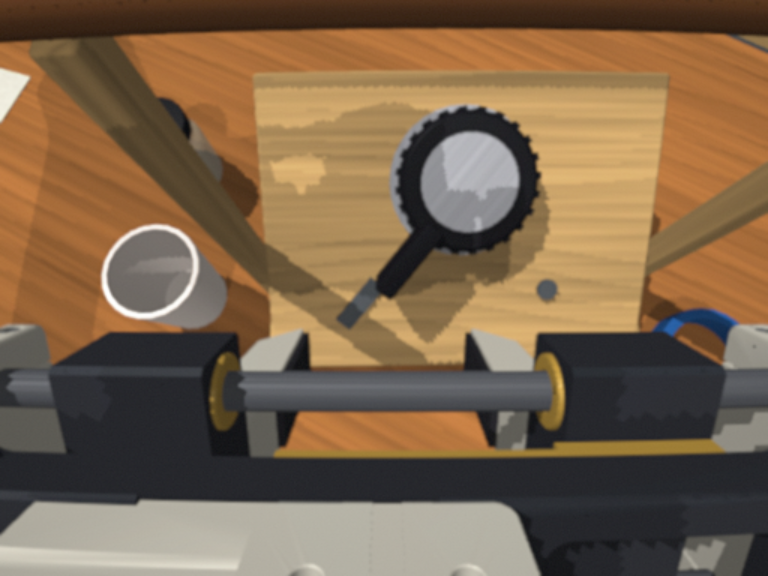

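The tab (end at 386,290) points at the bar, which runs from (347,321) to (375,288). I'll measure it against the bar.

```bash
python3 - <<'E'
from h import *
o,c=pickle.load(open("w5.pkl","rb"));c=wcam(o,c);f=lambda u,z:deckpt(c,np.array(u)/1.5,z)
k=f((470,182),29)
ang=lambda q:.7+np.arctan2(q[1],-q[0])
e=f((386,290),46);print("cap",k,"tab end",e,ang(e),"rel cap",ang(e-k))
b=f((360,304),0);print("bar",b,ang(b))
# tab black mask beyond the ring
im=cv2.cvtColor(c["frame"],cv2.COLOR_RGB2GRAY);m=np.zeros_like(im);ys,xs=np.nonzero(im<45)
Q=np.array([f((x*1.5,y*1.5),46) for x,y in zip(xs,ys) if 150<y<205 and 230<x<300])
r=np.hypot(Q[:,0]-k[0],Q[:,1]-k[1]);T=Q[(r>62)&(r<100)];print(len(T),"mean angle",ang(T.mean(0)),ang(T.mean(0)-k),"r",r[(r>62)&(r<100)].max())
E
```

```text
cap [ 0.23623615  0.42136837 29.        ] tab end [-70.57986774  57.15325791  46.        ] 1.380668207784203 rel cap 1.3754208503335836
bar [-9.43968752e+01  7.74870552e+01 -5.64562299e-14] 1.3873344251291102
504 mean angle 1.4115235110233648 1.4053928267007683 r 94.22543673844648
```

The collar reads 1.38 to 1.41 and the bar 1.39. The tool is clear at about 190 mm above the deck, so I'll hand in.

```bash
python3 - <<'E'
from plant import bot
o=bot.get_obs();print(o["time"],o["contact_force"],abs(o["dq"]).max());print(bot.close_job())
E
```

```text
6.65 [ 0.5755153  -0.36047184 -0.46391544] 0.030246634362749415
the job is handed in; nothing more can be done
None
```

The collar is turned clockwise onto the long steel bar, released, and the job is handed in at about 6.7 s on the robot's clock. I straddled the tab with the tool leaning square to the deck, swept it across the slope with one finger, backed off and retreated along the deck normal.

- **Collar angle:** the last close picture puts the tab at 1.38–1.41 rad. The same picture puts the bar at 1.39 rad; the target is 1.40 and the allowed range is 1.28–1.52.
- **Robot clear:** the tool stood about 190 mm above the deck, with under 1 N on the wrist, which is sensor noise.
- **Forces:** the highest wrist reading I saw was about 5 N, taken only at the ends of moves.
- **Disagreements:** mid-sweep, the tab's edges read 1.17–1.21 rad while its mid-line and the contact geometry gave 1.26–1.29. I therefore took the final reading from a clear view after release. The scene-camera rail ends were also off by up to 3 pixels in the stand fit, but the wrist view confirmed the pivot and bar to about 2 mm.
- **Not checked:** I did not re-measure the jar, tape roll and cup at the end. The tool's path stayed away from them, and I saw no sign of contact.
- **Refused call:** two move commands were refused early on because I left out some keys; nothing moved.

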